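Flange on the pegs, lever held level over the fixture

TASK

Seat the red pivot flange fully down on the two pegs of the blue holding fixture, lowering it rather than dropping it, and let go of it. Then pick up the cast lever by its balance point, lift it level, and hold it level above the fixture ready for fitting: its big eye centred over the flange's spigot, its small end over the fixture's forked rest, about 4 cm clear above the spigot and touching neither flange nor fixture. Finish there, still holding the lever steady, and leave the other things on the bench alone.

Things in the scene. Friction and masses are not known exactly. Their poses are not given: they have to be found in the camera images.
- fixture: Blue holding fixture fixed to the bench, place and yaw vary (x within 0.3 rad of the world's). Origin on the bench under the middle of its seat, z up, x along its beam from seat to rest. Seat block 84 (x) by 130 (y) mm, top 30 mm high. Two steel pegs on it at x = 0, y = -42 and +42 mm: 9 mm diameter, 13 mm tall, top 3 mm tapered. A low beam 44 mm wide, 18 mm high leads to the forked rest.
- seat (a point): Centre of the seat's top face, midway between the pegs' feet, 30 mm above the bench; axes as the fixture. When the flange is home its origin is here.
- rest (a point): Top centre of the forked rest: a blue block 44 by 60 mm, 210 mm from the seat's centre along the fixture's x, top 44 mm above the bench, with two dark ears 14 mm higher at 25 mm either side (y).
- flange: Loose pivot flange, 0.35 kg, flat on the bench left or right of the fixture. Red plate 64 (x) by 120 (y) by 14 mm with two through holes at y = -42 and +42 mm, 12 mm diameter, and an upright steel spigot in the middle, 24 mm diameter, 45 mm tall above the plate: grip it there, from above. Origin: centre of the underside; z up. Same after a half turn. Its y is within 0.7 rad of the world's y.
- spigot_top (a point): Centre of the spigot's top face, 59 mm above the flange's underside.
- lever: Loose bare-aluminium cast lever, about 0.65 kg, flat on the bench on the side without the flange. Origin: big eye's axis, underside; x along the arm to the small end (within 0.4 rad of world x), z up. Eye 60 mm diameter, 36 tall, 36 bore. Counterweight behind it, x = -64 to -26 mm, 50 wide, 36 tall. Arm: bar 20 mm wide, x = 30 to 198 mm, 6 to 30 mm above the underside.
- eye (a point): Centre of the big eye at the lever's underside (the lever's origin).
- small_end (a point): Centre of the lever's small end at its underside, 210 mm along the lever's x: a boss 30 mm diameter, 36 mm tall, with a dark spot on top.
- balance (a point): The lever's balance point (centre of mass): in the middle of the arm, 45 mm from the eye's axis towards the small end, so just outside the eye; 18 mm above the underside. The arm is lightly oiled (friction about 0.4): lightly gripped 40 mm or more from it the lever dips.
- bearing: Bystander: steel bearing ring lying flat, 62 mm diameter, 18 mm tall; origin centre of the underside.
- spray_can: Bystander: upright can with an orange label, 62 mm diameter, 150 mm tall, on the right of the bench; origin centre of the underside.
- gear: Bystander: dark steel gear lying flat, about 106 mm diameter, 38 mm tall with its hub, on the left of the bench; origin centre of the underside.
Mind the look-alikes: they are no part of the job. What is meant by the flange is not brown or yellow, and is the smaller of those in its own colour.

How it is judged:
On the way, in this order (a step that is already met when the one before it is completed fails the run):
1. the flange is home on the fixture's pegs and let go (horizontal distance between flange and seat below 0.004 m and z of flange in the frame of seat below 0.003 m and angle between flange's own z axis and vertical below 0.04 rad and angle between the y axis of flange and the y axis of fixture, either way round below 0.08 rad and contact force between the fingers and flange below 0.1 N), for 0.3 s.
2. the lever is lifted off the bench, level, gripped at its balance point (contact force between the fingers and lever above 1 N and angle between lever's own z axis and vertical below 0.1 rad and horizontal distance between the grasp point and balance below 0.025 m and height (world z) of each of eye, small_end above 0.03 m), for 0.2 s.
At the end, for the whole second after the job is handed in: Flange home (4 mm sideways, 3 mm height, 0.04 rad upright, 0.08 rad yaw) and let go. Lever gripped within 25 mm of its balance point, tilt under 0.1 rad, eye within 15 mm of the spigot axis, small end within 25 mm of the rest, underside 15-70 mm above the spigot, still, touching neither (all of step 1 and contact force between the fingers and lever above 1 N and angle between lever's own z axis and vertical below 0.1 rad and horizontal distance between the grasp point and balance below 0.025 m and contact force between lever and fixture below 0.1 N and contact force between lever and flange below 0.1 N and horizontal distance between eye and spigot_top below 0.015 m and horizontal distance between small_end and rest below 0.025 m and z of eye in the frame of spigot_top between 0.015 and 0.07 m and linear speed of lever below 0.02 m/s and angular speed of lever below 0.1 rad/s); the arm keeps its last pose, push and grip.
It fails at once if the flange is dropped onto the pegs (falls faster than 0.35 m/s there) (horizontal distance between flange and seat below 0.02 m and z of flange in the frame of seat below 0.013 m and linear speed of flange above 0.35 m/s).
It fails at once if the lever is tipped by more than 0.5 rad (angle between lever's own z axis and vertical above 0.5 rad).
It fails at once if a bystander is moved by more than 3 cm (distance of any of bearing, spray_can, gear from where it was at the start of the episode above 0.03 m).
It also fails if it takes over 64 s, if anything falls off the work surface, if the arm or the gripper's body presses on something with over 40 N, if the wrist force passes 120 N, or if a joint passes its speed limit or range.

ROBOT

A 6-joint arm with a two-finger parallel gripper is mounted at the origin on the work surface. World frame = base frame: x ahead of the robot, y to its left, z up, the work surface at z = 0. Lengths are in m, angles in rad, forces in N, time in s.
With the tool pointing down it reaches from about 0.35 to 0.725 m from the base axis. Payload 6 kg.
Tool frame: the origin (TCP) lies on the mounting face of the last link; the fingertips stand ahead of it and the grasp point (between the pads) lies 155 mm ahead of it (env.tips_ahead is the z of the fingertips in the tool frame, in m); z points along the fingers, y is the line along which they close (so a half turn about z gives the same grasp; the last joint's range is limited). The gripper opens to 85 mm and grips with 20 to 120 N. Pads are 22 mm wide; open, the fingers measure 114 mm over their backs; the gripper's body (76 mm by 85 mm) begins 54 mm behind the grasp point. The pads swing forward as they close: fully open they stand 13 mm farther back than shut.
Start: joints at [1.633, 0.04, 0.085, 0, -1.615, -0.334], TCP at [0.161, 0.578, 0.405] pointing down, gripper open.
Joint ranges: [-2.56, 2.56], [-1.29, 2.01], [-1.08, 1.49], [-3.29, 1.98], [-2.81, -0.18], [-2.99, 2.99]. Speed limits (rad/s): [2.57, 2.57, 3.01, 3.14, 3.14, 3.14].

INTERFACE

Orientations are given as a rotation vector (axis times angle).
In Python, from cell import env gives the robot as it stands.
- The arm moves only by the shell command python3 -m inch 'ROWS' [OPENING] [FORCE]. ROWS is JSON, a list of rows, each an object with "travel": the shift along the world's x, y, z each as a share of 5 cm, from -1 to 1, a list of three; "twist": the turn, a rotation vector about the world's x, y, z each as a share of 4 degrees, from -1 to 1, a list of three. A call has 1 to 12 rows; each row shifts and turns the commanded pose from where the row before left it; what a row does not reach is not made up. A row lasts 1/10 s, in which the tool goes at most 50 mm and 8.59 degrees, less where a joint would pass 70% of its speed; a pose out of reach is approached as far as the arm can. A call with a number of a shift or a turn outside -1 to 1 is refused whole. A call with a gripper value outside its range is refused whole. OPENING is the opening, from 0 (shut) to 1 (fully open), set as the call begins (- or left out, the last holds). The fingers move at their own pace and stop on an object; FORCE is the grip in N (left out, the last holds). Time passes only in rows, so rows that do not move let the fingers close. It gives the time, the measured TCP pose, the force, the opening and the grip force at its end, in the units of the state.
- env.get_state(): the state, without advancing time (a new reading comes with each control period).
- env.read_camera(name): name is "scene" or "top"; returns the picture (384x512x3 uint8, blue, green, red); there is no depth.
- env.calibration(name): a dict with "vfov" (degrees; the focal length in pixels is half the picture's height over the tangent of half this angle, whatever the lens; pixels are square), "cx", "cy" (the principal point, pixels), "k1" (the pictures are not rectified: a ray, as slopes to the right and down, at radius r is drawn at 1 + k1 r^2 times it, then the intrinsics apply), "view" (4x4, takes a point from world to camera coordinates). Camera axes: x right, y up, looking along -z (the intrinsics and any distortion apply to the point x, -y, -z); pixel columns grow to the right and rows downward; lengths in m; the calibration is good to about 2 mm. A picture is of the moment at which its call begins. calibration takes no time and is no camera call.
- env.job_done(): hands the job in; it is judged then, once.
The state is a dict: "clock": time; "joints": joint angles; "qvel": joint speeds; "effort": joint torques, N m; "tool_pos": TCP position; "eef_rot": TCP orientation; "ft_force": force on the tool from outside, world axes, zero at the start; "moment": the same for the moment, N m; "grip_width": opening from 0.0 (shut) to 1.0 (fully open); "grip_force": force on a finger pad.
Only numpy, scipy, OpenCV 4.12 (cv2) and the standard library are available. Lean on these libraries where they do the work, as an engineer would, in place of code of your own. Each camera call takes 0.05 s, during which the arm holds its last target. There are 200 camera calls.

## Working session

There is one attempt and no reset: what is moved stays moved. The work goes in short steps, Python scripts to look and compute and a shell command to move; the robot and the scene stay as the last step left them, time stands still between calls to the robot, and variables do not carry over. Pictures are saved under pics/ and viewed, at most 10 in all, crops included, and the job is handed in when it is done.

```bash
mkdir -p pics; ls; python3 - <<'E'
from cell import env
import cv2,numpy as np
for n in("scene","top"):
    im=env.read_camera(n); cv2.imwrite(f"pics/{n}0.png",im)
    c=env.calibration(n); print(n,c["vfov"],c["cx"],c["cy"],c["k1"],np.round(c["view"],4).tolist())
s=env.get_state(); print(s, env.tips_ahead)
E
```

```text
pics
scene 48.18382508911178 263.035368303257 195.55022125524846 -0.12257897233588361 [[-0.5429, 0.8398, 0.0078, 0.2905], [-0.7226, -0.4718, 0.5052, 0.3743], [0.4279, 0.2686, 0.863, -1.8486], [0.0, 0.0, 0.0, 1.0]]
top 57.087539662422344 254.76750336501854 189.5074193117512 -0.044605929413113664 [[-0.0287, -0.9994, 0.0197, 0.0078], [0.9931, -0.0263, 0.1143, -0.5569], [-0.1137, 0.0229, 0.9932, -1.1222], [0.0, 0.0, 0.0, 1.0]]
{'clock': 0.1, 'joints': array([ 1.63266404e+00,  4.07917139e-02,  8.39068561e-02, -4.15169555e-04,
       -1.61548512e+00, -3.33652467e-01]), 'qvel': array([-2.01623920e-04, -9.34682573e-04,  2.84864262e-03,  2.97632255e-03,
        5.42082292e-06,  2.22867354e-03]), 'effort': array([-4.78838265e-03, -3.69345081e+01,  3.48282838e+01,  6.95165589e+00,
       -4.57028684e-03, -1.44014656e-06]), 'tool_pos': array([0.1610002 , 0.57798647, 0.40375239]), 'eef_rot': array([ 3.11102415e+00, -4.25357325e-01, -1.53079338e-04]), 'ft_force': array([-0.14563154, -0.10637971,  0.80457206]), 'moment': array([ 0.01717649,  0.0238721 , -0.04263097]), 'grip_force': 0.0, 'grip_width': 0.9981066716727024} 0.1734
```

View pics/top0.png

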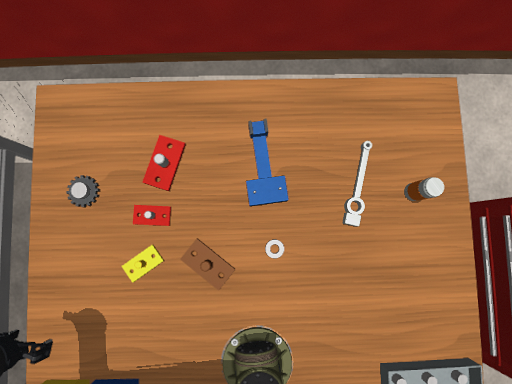

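View pics/scene0.png

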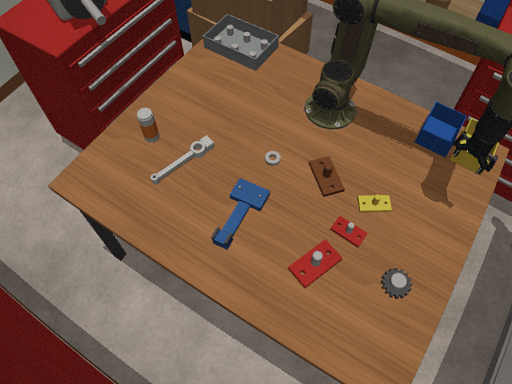

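Candidates (top view): big red plate (164,162), small red plate (152,215), yellow plate (142,264), brown plate (208,264). By the description, the smaller red one at (152,215) is the flange. I'll check it and the targets close up.

```bash
cat > h.py <<'E'
from cell import env
import cv2,numpy as np
from scipy.spatial.transform import Rotation as R
def K(n):
    c=env.calibration(n); f=192/np.tan(np.radians(c["vfov"])/2)
    return np.array([[f,0,c["cx"]],[0,f,c["cy"]],[0,0,1.]]),np.array([c["k1"],0,0,0.]),np.array(c["view"])
def cast(n,uv,z):
    k,d,V=K(n); p=cv2.undistortPoints(np.array(uv,float).reshape(-1,1,2),k,d)[:,0]
    r=np.c_[p[:,0],-p[:,1],-np.ones(len(p))]@V[:3,:3]; C=-V[:3,:3].T@V[:3,3]
    return C+r*((z-C[2])/r[:,2])[:,None]
def proj(n,P):
    k,d,V=K(n); P=np.array(P,float).reshape(-1,3)@V[:3,:3].T+V[:3,3]
    return cv2.projectPoints(P*[1,-1,-1],np.zeros(3),np.zeros(3),k,d)[0][:,0]
def avg(n,m=4): return np.mean([env.read_camera(n).astype(float) for _ in range(m)],0).astype(np.uint8)
def crop(im,u,v,w,h,s): return cv2.resize(im[v:v+h,u:u+w],None,fx=s,fy=s,interpolation=cv2.INTER_CUBIC)
E
python3 - <<'E'
from h import *
t=avg("top"); cv2.imwrite("pics/t1.npy.png",t)
s=avg("scene"); cv2.imwrite("pics/s1.npy.png",s)
a=crop(t,125,195,60,40,5); b=crop(t,240,115,60,100,5)[:,:]; c=crop(t,335,135,40,100,5)
o=np.zeros((600,800,3),np.uint8); o[:200,:300]=a; o[:500,300:600]=b; o[:500,600:800]=c
o[200:400,:300]=crop(s,325,212,60,40,5); cv2.imwrite("pics/c1.png",o)
E
```

```text
(no output)
```

View pics/c1.png

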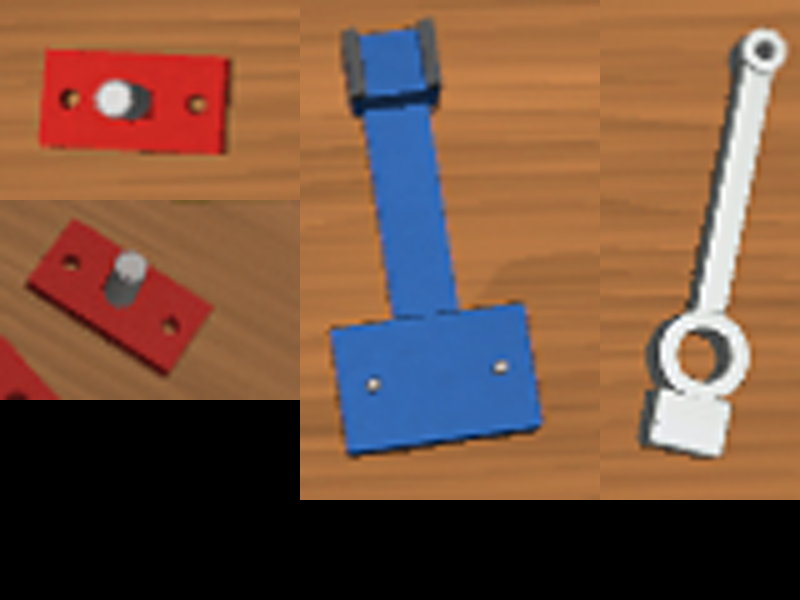

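The crops confirm the choice: a small red plate with two holes at about (138.5,214.5) and (164,215.5) and a spigot top at (147.5,214.5). The pegs are at about (254.5,191.5) and (280,188). The lever eye is at about (355,206) and its small end at (367.5,144.5).

```bash
cat >> h.py <<'E'
S=8
def blobs(im,fn,box):
    "contours of mask fn(hsv) in box (u,v,w,h), float pixel coords"
    u,v,w,h=box; big=crop(im,u,v,w,h,S); m=fn(cv2.cvtColor(big,cv2.COLOR_BGR2HSV).astype(int)).astype(np.uint8)*255
    cs=cv2.findContours(m,cv2.RETR_EXTERNAL,cv2.CHAIN_APPROX_NONE)[0]
    cs=sorted(cs,key=cv2.contourArea,reverse=True)
    return [((c[:,0]+.5)/S-.5+[u,v]).astype(np.float32) for c in cs if cv2.contourArea(c)>S*S*2]
def cen(c): 
    m=cv2.moments(c.reshape(-1,1,2)); return np.array([m['m10'],m['m01']])/m['m00']
def rect(n,c,z):
    "min-area rect of world contour at height z: centre, sides, long-axis yaw"
    P=cast(n,c,z)[:,:2].astype(np.float32); r=cv2.minAreaRect(P); b=cv2.boxPoints(r)
    e=[b[1]-b[0],b[2]-b[1]]; e=max(e,key=np.linalg.norm); return np.array(r[0]),sorted(r[1]),np.arctan2(e[1],e[0])
E
cat > m1.py <<'E'
from h import *
np.set_printoptions(precision=4,suppress=True)
t=cv2.imread("pics/t1.npy.png"); s=cv2.imread("pics/s1.npy.png")
red=lambda H:((H[...,0]<8)|(H[...,0]>172))&(H[...,1]>150)&(H[...,2]>165)
redS=lambda H:((H[...,0]<8)|(H[...,0]>172))&(H[...,1]>150)&(H[...,2]>135)
for n,im,box,f in(("top",t,(125,195,55,45),red),("scene",s,(325,212,48,36),redS)):
    for c in blobs(im,f,box)[:1]: print(n,"flange",rect(n,c,.014))
grey=lambda H:(H[...,1]<90)&(H[...,2]>140)
for n,im,box in(("top",t,(135,205,30,20)),("scene",s,(340,218,20,15))):
    for c in blobs(im,grey,box)[:1]: print(n,"spigot",cen(c),cast(n,[cen(c)],.059))
for n,im,box in(("top",t,(248,180,38,18)),("scene",s,(232,180,38,30))):
    for c in blobs(im,lambda H:(H[...,1]<140),box)[:3]: print(n,"peg",cen(c),cast(n,[cen(c)],.0415))
blue=lambda H:(abs(H[...,0]-108)<10)&(H[...,1]>120)&(H[...,2]>140)
for c in blobs(t,blue,(240,177,52,35))[:1]: print("seat",rect("top",c,.03))
for c in blobs(t,blue,(240,115,40,18))[:1]: print("rest",rect("top",c,.044))
wht=lambda H:(H[...,1]<60)&(H[...,2]>190)
cs=blobs(t,wht,(335,135,45,100)); print("lever parts",[len(c) for c in cs])
c=cs[0]; L=rect("top",c,.036); print("lever",L)
for n,im,box in(("top",t,(348,197,14,16)),("top",t,(362,139,12,11))):
    for c in blobs(im,lambda H:(H[...,2]<170),box)[:3]: print(n,"dark",cen(c),len(c),cast(n,[cen(c)],.036))
E
python3 m1.py
```

```text
top flange (array([0.4843, 0.3358]), [0.06591083109378815, 0.1211145743727684], np.float32(1.5012292))
scene flange (array([0.482 , 0.3339]), [0.06467964500188828, 0.12178225070238113], np.float32(1.495709))
top spigot [147.2995 214.2704] [[0.484  0.3351 0.059 ]]
scene spigot [350.8662 224.4356] [[0.4822 0.3333 0.059 ]]
top peg [279.7112 187.9575] [[ 0.5587 -0.0885  0.0415]]
top peg [254.2005 191.5116] [[ 0.5493 -0.0053  0.0415]]
scene peg [261.1822 192.4941] [[ 0.5364 -0.0076  0.0415]]
scene peg [235.3049 203.7989] [[ 0.6279 -0.0604  0.0415]]
scene peg [234.7238 184.5916] [[ 0.5616 -0.109   0.0415]]
seat (array([ 0.5578, -0.0466]), [0.08898928016424179, 0.12775452435016632], np.float32(-1.4585209))
rest (array([ 0.7629, -0.024 ]), [0.03924553096294403, 0.04171079397201538], np.float32(0.11262623))
lever parts [1471, 192]
lever (array([ 0.5556, -0.3579]), [0.059074532240629196, 0.25814688205718994], np.float32(-0.35642374))
top dark [356.7136 205.2446] 432 [[ 0.4958 -0.3395  0.036 ]]
top dark [349.5741 198.096 ] 116 [[ 0.5199 -0.3172  0.036 ]]
top dark [348.3171 211.5147] 59 [[ 0.4761 -0.3105  0.036 ]]
top dark [362.7271 145.5779] 184 [[ 0.6946 -0.3725  0.036 ]]
top dark [367.4824 139.2304] 210 [[ 0.716  -0.3901  0.036 ]]
top dark [367.5092 144.5819] 89 [[ 0.6977 -0.3889  0.036 ]]
```

```bash
R='{"travel":[0.54,-0.4,-0.2],"twist":[0,0,0.24]}'; python3 -m inch '[{"travel":[0.54,-0.4,-0.2],"twist":[0,0,0.24]},{"travel":[0.54,-0.4,-0.2],"twist":[0,0,0.24]},{"travel":[0.54,-0.4,-0.2],"twist":[0,0,0.24]},{"travel":[0.54,-0.4,-0.2],"twist":[0,0,0.24]},{"travel":[0.54,-0.4,-0.2],"twist":[0,0,0.24]},{"travel":[0.54,-0.4,-0.2],"twist":[0,0,0.24]},{"travel":[0.54,-0.4,-0.2],"twist":[0,0,0.24]},{"travel":[0.54,-0.4,-0.2],"twist":[0,0,0.24]},{"travel":[0.54,-0.4,-0.2],"twist":[0,0,0.24]},{"travel":[0.54,-0.4,-0.2],"twist":[0,0,0.24]},{"travel":[0.54,-0.4,-0.2],"twist":[0,0,0.24]},{"travel":[0,0,0]}]' 1 40
cat >> h.py <<'E'
def where(tx,ty,tz,yaw):
    "moves still to go (units of 5cm / 4deg); yaw = wanted x-axis-equivalent yaw of fixture-like frame (tool y // frame y)"
    s=env.get_state(); M=R.from_rotvec(s["eef_rot"]); y=M.apply([0,1,0]); z=M.apply([0,0,1])
    a=np.arctan2(y[1],y[0])-np.pi/2; d=(yaw-a+np.pi/2)%np.pi-np.pi/2
    p=s["tool_pos"]
    tilt=np.cross(z,[0,0,-1])
    print("t",s["clock"],"pos",np.round(p,4),"z",np.round(z,4),"go",np.round((np.array([tx,ty,tz])-p)/.05,3),"twist",np.round(np.degrees([tilt[0],tilt[1],d])/4,3),"F",np.round(s["ft_force"],1),"grip",round(s["grip_width"],3),round(s["grip_force"],1),"q",np.round(s["joints"],2))
E
python3 -c "
from h import *
where(.4835,.335,.196,-.072)"
```

```text
t 0.5 pos [0.1611 0.578  0.4046] z [-0.e+00 -2.e-04 -1.e+00] go [ 6.449 -4.859 -4.172] twist [ 2.000e-03 -0.000e+00  2.863e+00] F [ 1.  -1.   0.4] grip 1.006 0.0 q [ 1.63  0.04  0.08 -0.   -1.62 -0.33]validation failed for argument at $[11...
```

```bash
python3 -m inch '[{"travel":[0.54,-0.4,-0.2],"twist":[0,0,0.24]},{"travel":[0.54,-0.4,-0.2],"twist":[0,0,0.24]},{"travel":[0.54,-0.4,-0.2],"twist":[0,0,0.24]},{"travel":[0.54,-0.4,-0.2],"twist":[0,0,0.24]},{"travel":[0.54,-0.4,-0.2],"twist":[0,0,0.24]},{"travel":[0.54,-0.4,-0.2],"twist":[0,0,0.24]},{"travel":[0.54,-0.4,-0.2],"twist":[0,0,0.24]},{"travel":[0.54,-0.4,-0.2],"twist":[0,0,0.24]},{"travel":[0.54,-0.4,-0.2],"twist":[0,0,0.24]},{"travel":[0.54,-0.4,-0.2],"twist":[0,0,0.24]},{"travel":[0.54,-0.4,-0.2],"twist":[0,0,0.24]},{"travel":[0,0,0],"twist":[0,0,0]}]' 1 40
python3 -c "
from h import *
where(.4835,.335,.196,-.072)"
```

```text
clock: 1.7
tool_pos: [0.46, 0.3556, 0.2927]
eef_rot: [3.136, -0.143, -0.003]
ft_force: [0.5, -0.5, 0.0]
grip_width: 1.002
grip_force: 0.0
t 1.7 pos [0.46   0.3556 0.2927] z [-0.0017 -0.0027 -1.    ] go [ 0.47  -0.411 -1.934] twist [ 0.038 -0.025  0.271] F [ 0.5 -0.5  0. ] grip 1.002 0.0 q [ 1.    0.01 -0.15 -0.   -1.41  0.48]
```

```bash
python3 -m inch '[{"travel":[0.25,-0.2,0],"twist":[0.04,0,0.14]},{"travel":[0.23,-0.2,0],"twist":[0,0,0.13]},{"travel":[0,0,-0.4],"twist":[0,0,0]},{"travel":[0,0,-0.4],"twist":[0,0,0]},{"travel":[0,0,-0.4],"twist":[0,0,0]},{"travel":[0,0,-0.4],"twist":[0,0,0]},{"travel":[0,0,-0.2],"twist":[0,0,0]},{"travel":[0,0,-0.1],"twist":[0,0,0]},{"travel":[0,0,0],"twist":[0,0,0]},{"travel":[0,0,0],"twist":[0,0,0]}]' 1 40
python3 -c "
from h import *
where(.4835,.335,.196,-.072)"
```

```text
clock: 2.7
tool_pos: [0.4823, 0.3383, 0.2008]
eef_rot: [-3.136, 0.107, -0.002]
ft_force: [0.2, -0.6, 0.8]
grip_width: 0.999
grip_force: 0.0
t 2.7 pos [0.4823 0.3383 0.2008] z [ 0.0013  0.0037 -1.    ] go [ 0.024 -0.066 -0.097] twist [-0.053  0.018 -0.051] F [ 0.2 -0.6  0.8] grip 0.999 0.0 q [ 0.95  0.08 -0.25 -0.   -1.24  0.55]
```

```bash
python3 -m inch '[{"travel":[0,-0.05,-0.1],"twist":[0,0,0]},{"travel":[0,0,0],"twist":[0,0,0]},{"travel":[0,0,0],"twist":[0,0,0]}]' 1 40; python3 -c "
from h import *
where(.4835,.335,.196,-.072)";  python3 -m inch '[{"travel":[0,0,0],"twist":[0,0,0]},{"travel":[0,0,0],"twist":[0,0,0]},{"travel":[0,0,0],"twist":[0,0,0]},{"travel":[0,0,0],"twist":[0,0,0]},{"travel":[0,0,0],"twist":[0,0,0]},{"travel":[0,0,0],"twist":[0,0,0]},{"travel":[0,0,0],"twist":[0,0,0]},{"travel":[0,0,0],"twist":[0,0,0]}]' 0 50
python3 -c "
from h import *
where(.4835,.335,.196,-.072)"
```

```text
clock: 3.0
tool_pos: [0.4821, 0.3354, 0.1948]
eef_rot: [-3.137, 0.108, -0.0]
ft_force: [0.4, 0.4, 0.4]
grip_width: 1.0
grip_force: 0.0
t 3.0 pos [0.4821 0.3354 0.1948] z [ 1.0e-04  2.8e-03 -1.0e+00] go [ 0.029 -0.008  0.024] twist [-0.04   0.002 -0.047] F [0.4 0.4 0.4] grip 1.0 0.0 q [ 0.95  0.08 -0.26 -0.   -1.23  0.55]
clock: 3.8
tool_pos: [0.4821, 0.3355, 0.1949]
eef_rot: [-3.137, 0.108, -0.0]
ft_force: [0.1, -1.0, 3.0]
grip_width: 0.263
grip_force: 49.3
t 3.8 pos [0.4821 0.3355 0.1949] z [ 3.0e-04  2.6e-03 -1.0e+00] go [ 0.028 -0.009  0.021] twist [-0.037  0.004 -0.049] F [ 0.1 -1.   3. ] grip 0.263 49.3 q [ 0.95  0.08 -0.26 -0.   -1.23  0.55]
```

```bash
python3 -m inch '[{"travel":[0,0,0.3],"twist":[-0.04,0,0]},{"travel":[0,0,0.7],"twist":[0,0,0]},{"travel":[0,0,0.5],"twist":[0,0,0]},{"travel":[0,-0.4,0],"twist":[0,0,0]},{"travel":[0.15,-0.9,0],"twist":[0,0,0.3]},{"travel":[0.2,-0.9,0],"twist":[0,0,0.4]},{"travel":[0.2,-0.9,0],"twist":[0,0,0.4]},{"travel":[0.2,-0.9,0],"twist":[0,0,0.4]},{"travel":[0.2,-0.9,0],"twist":[0,0,0.4]},{"travel":[0.2,-0.9,0],"twist":[0,0,0.3]},{"travel":[0.2,-0.9,0],"twist":[0,0,0.2]},{"travel":[0.2,-0.7,0],"twist":[0,0,0.2]}]' 0 50;  python3 -m inch '[{"travel":[0,0,0],"twist":[0,0,0]},{"travel":[0,0,0],"twist":[0,0,0]},{"travel":[0,0,0],"twist":[0,0,0]},{"travel":[0,0,0],"twist":[0,0,0]}]' 0 50
python3 - <<'E'
from h import *
where(.554,-.047,.265,.1125)
t=avg("top"); s=avg("scene"); cv2.imwrite("pics/t2r.png",t); cv2.imwrite("pics/s2r.png",s)
o=np.zeros((480,800,3),np.uint8); o[:,:400]=crop(t,220,140,80,96,5); o[:,400:]=crop(s,210,130,80,96,5); cv2.imwrite("pics/c2.png",o)
E
```

```text
clock: 5.0
tool_pos: [0.5594, -0.0368, 0.2699]
eef_rot: [-3.136, -0.177, 0.001]
ft_force: [1.0, 0.2, -3.6]
grip_width: 0.263
grip_force: 49.8
clock: 5.4
tool_pos: [0.5594, -0.0336, 0.2697]
eef_rot: [-3.136, -0.179, 0.0]
ft_force: [-0.4, 0.6, -3.2]
grip_width: 0.266
grip_force: 50.1
t 5.4 pos [ 0.5594 -0.0336  0.2697] z [-0.e+00  2.e-04 -1.e+00] go [-0.109 -0.269 -0.095] twist [-0.003 -0.001 -0.025] F [-0.4  0.6 -3.2] grip 0.266 50.1 q [ 0.3  -0.04 -0.24 -0.   -1.37  1.39]
```

View pics/c2.png

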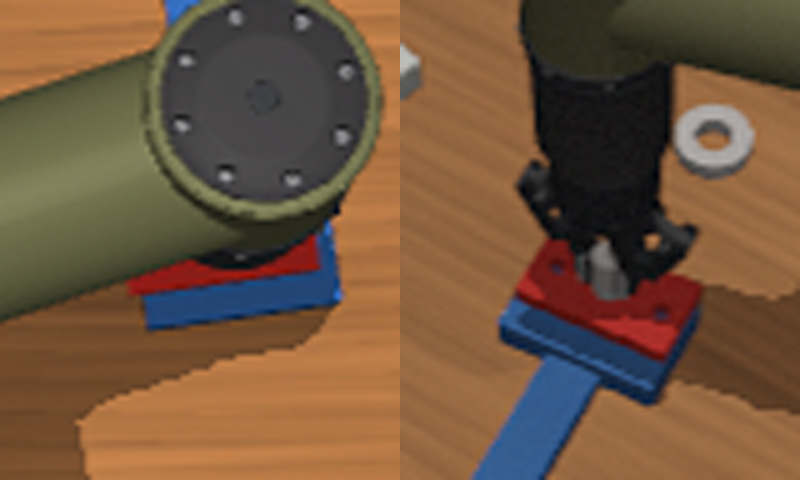

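The left panel shows the arm hiding most of the flange. The right panel (scene) shows it level above the seat, with plate corners near crop (516,297), (668,358), (702,283) and (553,240). I'll measure it there relative to the pegs in the same camera.

```bash
cat > m2.py <<'E'
from h import *
np.set_printoptions(precision=4,suppress=True)
s1=cv2.imread("pics/s1.npy.png"); t1=cv2.imread("pics/t1.npy.png"); s2=cv2.imread("pics/s2r.png")
P=np.array([[.5587,-.0885,.0365],[.5493,-.0053,.0365]])
for n,im in(("scene",s1),("top",t1)):
    res=[]
    for uv in proj(n,P):
        u,v=np.round(uv).astype(int); p=im[v-5:v+6,u-5:u+6].astype(float)
        w=np.clip(p[...,2]-np.median(p[...,2])-25,0,None)   # red channel stands out on blue
        g=np.mgrid[-5:6,-5:6]; c=np.array([u+(w*g[1]).sum()/w.sum(),v+(w*g[0]).sum()/w.sum()])
        res.append(cast(n,[c],.0375)[0]); print(n,"pred",uv,"found",c,w.max(),"->",res[-1])
    d=res[1]-res[0]; print(n,"mid",np.mean(res,0),"yaw",np.arctan2(-d[0],d[1]),np.linalg.norm(d))
red=lambda H:((H[...,0]<8)|(H[...,0]>172))&(H[...,1]>150)&(H[...,2]>100)
for th in(80,110,130):
    c=blobs(s2,lambda H:((H[...,0]<8)|(H[...,0]>172))&(H[...,1]>150)&(H[...,2]>th),(228,170,48,36))[0]
    print(th,"flange",rect("scene",c,.0887))
E
python3 m2.py
```

```text
scene pred [239.7503 187.3039] found [237.4076 184.7048] 86.0 -> [ 0.5546 -0.1019  0.0375]
scene pred [259.8002 196.0083] found [259.4891 195.1033] 68.0 -> [ 0.5472 -0.0081  0.0375]
scene mid [ 0.5509 -0.055   0.0375] yaw 0.0786416179147101 0.09415664145155228
top pred [279.5772 188.137 ] found [279.7763 187.774 ] 139.0 -> [ 0.5598 -0.0891  0.0375]
top pred [254.1764 191.6738] found [254.2118 191.4075] 140.0 -> [ 0.5501 -0.0054  0.0375]
top mid [ 0.5549 -0.0473  0.0375] yaw 0.11537950366509575 0.08424151898509558
80 flange (array([ 0.562 , -0.0333]), [0.07009370625019073, 0.12350143492221832], np.float32(-1.4651273))
110 flange (array([ 0.5607, -0.0305]), [0.06639915704727173, 0.11402004957199097], np.float32(-1.4423305))
130 flange (array([ 0.5765, -0.0012]), [0.024839838966727257, 0.058095309883356094], np.float32(-1.4585173))
```

```bash
python3 - <<'E'
from h import *
np.set_printoptions(precision=4,suppress=True)
s1=cv2.imread("pics/s1.npy.png")
cs=blobs(s1,lambda H:(abs(H[...,0]-108)<12)&(H[...,1]>100)&(H[...,2]>125),(225,174,50,40))
u,v,w,h=228,175,45,40
for uv in [(240.5,188.5),(259.5,195.5)]: pass
big=crop(s1,u,v,w,h,15); cv2.imwrite("pics/c3.png",big)
hsv=cv2.cvtColor(s1,cv2.COLOR_BGR2HSV)
print(hsv[183:193,234:246,1]); print(hsv[191:201,254:266,1])
E
```

```text
[[154 151  59 171 166 158 161 161 159 160 161 160]
 [159  35 139 171 163 168 165 163 161 161 161 160]
 [ 73 125 171 167 174 135 127 167 164 162 161 163]
 [ 55 170 166 169  51  30  12 144 159 161 163 161]
 [133 169 163 166  77  38  19 140 164 160 161 159]
 [170 164 162 167 139  13  39 153 162 160 159 162]
 [164 164 161 164 163 163 159 164 158 165 158 166]
 [164 164 161 160 162 163 162 163 164 163 163 160]
 [162 159 164 160 163 161 162 163 162 164 160 158]
 [164 158 162 162 164 162 159 162 159 161 162 161]]
[[160 164 163 162 159 160 163 160 162 164 161 162]
 [164 161 162 159 164 161 164 160 160 161 161 164]
 [162 164 160 164 164 167 164 168 162 160 156 163]
 [158 160 163 162 155  80  86 159 161 159 157 160]
 [156 158 160 164  98  16   7 124 164 162 162 164]
 [160 160 159 164 121  22   8 137 163 157 161 161]
 [161 162 161 164 144  28  75 153 161 162 161 166]
 [158 162 160 164 166 163 164 159 161 161 161 166]
 [163 163 163 159 159 165 163 163 162 160 161 169]
 [158 162 159 164 160 161 160 159 164 163 167 226]]
```

View pics/c3.png

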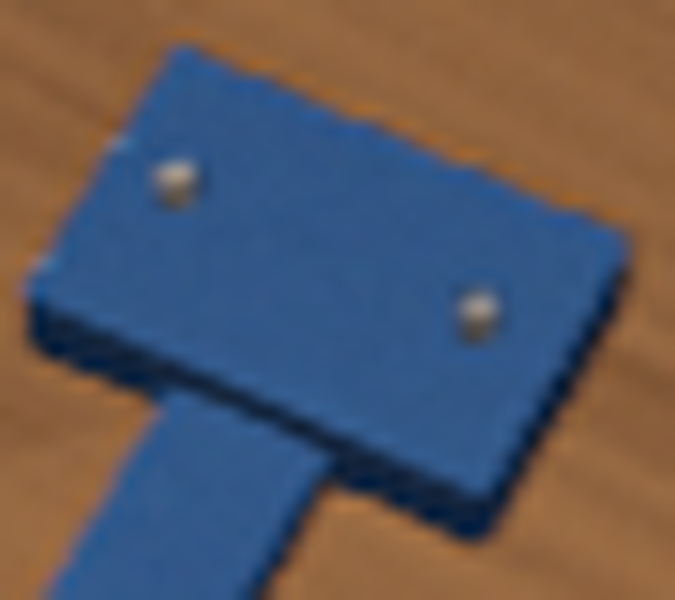

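The scene crop shows the pegs at about crop (177,183) and (479,313), and the seat's top face with corners at (178,48), (630,235), (488,503) and (25,288).

```bash
python3 - <<'E'
from h import *
np.set_printoptions(precision=4,suppress=True)
s1=cv2.imread("pics/s1.npy.png"); sat=cv2.cvtColor(s1,cv2.COLOR_BGR2HSV)[...,1].astype(float)
r=[]
for u,v in((239,187),(259,195)):
    w=np.clip(150-sat[v-3:v+3,u-2:u+4],0,None); g=np.mgrid[-3:3,-2:4]
    c=[u+(w*g[1]).sum()/w.sum(),v+(w*g[0]).sum()/w.sum()]; r.append(cast("scene",[c],.037)[0]); print(c,r[-1])
d=r[1]-r[0]; print("pegs mid",np.mean(r,0),np.linalg.norm(d),np.arctan2(-d[0],d[1]))
q=(np.array([(178,48),(630,235),(488,503),(25,288)])+.5)/15-.5+[228,175]; Q=cast("scene",q,.03); print(Q,Q.mean(0))
E
```

```text
[np.float64(239.2555780933063), np.float64(186.81744421906694)] [ 0.5582 -0.0911  0.037 ]
[np.float64(259.4133466135458), np.float64(195.5816733067729)] [ 0.5488 -0.0073  0.037 ]
pegs mid [ 0.5535 -0.0492  0.037 ] 0.08425722567967946 0.1117665105262476
[[ 0.5211 -0.1162  0.03  ]
 [ 0.5052  0.0094  0.03  ]
 [ 0.5882  0.0212  0.03  ]
 [ 0.6001 -0.108   0.03  ]] [ 0.5537 -0.0484  0.03  ]
```

```bash
python3 -m inch '[{"travel":[-0.06,-0.14,0],"twist":[0,0,0]},{"travel":[-0.07,-0.13,-0.1],"twist":[0,0,-0.03]},{"travel":[0,0,-0.2],"twist":[0,0,0]},{"travel":[0,0,-0.15],"twist":[0,0,0]},{"travel":[0,0,0],"twist":[0,0,0]},{"travel":[0,0,0],"twist":[0,0,0]}]' 0 50
python3 - <<'E'
from h import *
where(.553,-.047,.225,.1125)
E
```

```text
clock: 6.4
tool_pos: [0.553, -0.048, 0.2467]
eef_rot: [3.136, 0.174, -0.001]
ft_force: [-0.3, 0.3, -2.4]
grip_width: 0.27
grip_force: 50.1
t 6.4 pos [ 0.553  -0.048   0.2467] z [-8.e-04 -5.e-04 -1.e+00] go [-0.001  0.02  -0.435] twist [ 0.007 -0.011  0.023] F [-0.3  0.3 -2.4] grip 0.27 50.1 q [ 0.28 -0.04 -0.28  0.   -1.33  1.41]
```

```bash
python3 -m inch '[{"travel":[0,0.02,-0.1],"twist":[0,0,0.02]},{"travel":[0,0,-0.06],"twist":[0,0,0]},{"travel":[0,0,-0.06],"twist":[0,0,0]},{"travel":[0,0,-0.06],"twist":[0,0,0]},{"travel":[0,0,0],"twist":[0,0,0]},{"travel":[0,0,0],"twist":[0,0,0]}]' 0 50
python3 - <<'E'
from h import *
where(.553,-.047,.225,.1125)
E
```

```text
clock: 7.0
tool_pos: [0.553, -0.0471, 0.2331]
eef_rot: [3.136, 0.176, -0.0]
ft_force: [0.4, -0.8, -2.7]
grip_width: 0.265
grip_force: 50.1
t 7.0 pos [ 0.553  -0.0471  0.2331] z [-3.e-04 -2.e-04 -1.e+00] go [-0.     0.002 -0.161] twist [ 0.003 -0.004  0.005] F [ 0.4 -0.8 -2.7] grip 0.265 50.1 q [ 0.28 -0.03 -0.3   0.   -1.3   1.41]
```

```bash
python3 -m inch '[{"travel":[0,0,-0.06],"twist":[0,0,0]},{"travel":[0,0,-0.05],"twist":[0,0,0]},{"travel":[0,0,-0.04],"twist":[0,0,0]},{"travel":[0,0,0],"twist":[0,0,0]},{"travel":[0,0,0],"twist":[0,0,0]}]' 0 50
python3 - <<'E'
from h import *
where(.553,-.047,.225,.1125)
E
```

```text
clock: 7.5
tool_pos: [0.5529, -0.0471, 0.2254]
eef_rot: [3.137, 0.176, -0.001]
ft_force: [-0.3, -0.3, -4.5]
grip_width: 0.267
grip_force: 50.0
t 7.5 pos [ 0.5529 -0.0471  0.2254] z [-6.e-04 -2.e-04 -1.e+00] go [ 0.001  0.001 -0.007] twist [ 0.003 -0.008  0.005] F [-0.3 -0.3 -4.5] grip 0.267 50.0 q [ 0.28 -0.03 -0.31  0.   -1.29  1.41]
```

```bash
python3 -m inch '[{"travel":[0,0,-0.02],"twist":[0,0,0]},{"travel":[0,0,-0.01],"twist":[0,0,0]},{"travel":[0,0,0],"twist":[0,0,0]},{"travel":[0,0,0],"twist":[0,0,0]}]' 0 50
python3 -m inch '[{"travel":[0,0,-0.02],"twist":[0,0,0]},{"travel":[0,0,0],"twist":[0,0,0]},{"travel":[0,0,0],"twist":[0,0,0]}]' 0 50
```

```text
clock: 7.9
tool_pos: [0.553, -0.0471, 0.225]
eef_rot: [3.136, 0.176, 0.001]
ft_force: [-5.5, 0.0, 3.9]
grip_width: 0.264
grip_force: 50.7
clock: 8.2
tool_pos: [0.553, -0.0471, 0.2249]
eef_rot: [3.136, 0.177, 0.001]
ft_force: [-8.0, 0.2, 9.0]
grip_width: 0.267
grip_force: 51.4
```

```bash
python3 -m inch '[{"travel":[0,0,0],"twist":[0,0,0]},{"travel":[0,0,0],"twist":[0,0,0]},{"travel":[0,0,0],"twist":[0,0,0]},{"travel":[0,0,0],"twist":[0,0,0]},{"travel":[0,0,0],"twist":[0,0,0]}]' 1
python3 -m inch '[{"travel":[0,0,0.3],"twist":[0,0,0]},{"travel":[0,0,0.8],"twist":[0,0,0]},{"travel":[0,0,0.9],"twist":[0,0,0]},{"travel":[0,-0.5,0.5],"twist":[0,0,0]},{"travel":[0,-1,0],"twist":[0,0,0]},{"travel":[0,-1,0],"twist":[0,0,0]},{"travel":[0,-1,0],"twist":[0,0,0]},{"travel":[0,0,0],"twist":[0,0,0]}]' 1
python3 - <<'E'
from h import *
where(.553,-.047,.225,.1125)
t=avg("top"); s=avg("scene"); cv2.imwrite("pics/t3r.png",t); cv2.imwrite("pics/s3r.png",s)
o=np.zeros((600,800,3),np.uint8); o[:300,:400]=crop(t,240,165,80,60,5); o[:300,400:]=crop(s,215,160,80,60,5); o[300:,:400]=crop(t,335,190,80,60,5); o[300:,400:]=crop(s,140,120,80,60,5); cv2.imwrite("pics/c4.png",o)
E
```

```text
clock: 8.7
tool_pos: [0.5531, -0.047, 0.223]
eef_rot: [3.137, 0.176, 0.0]
ft_force: [-0.3, -0.3, -0.1]
grip_width: 1.0
grip_force: 0.0
clock: 9.5
tool_pos: [0.5521, -0.2269, 0.3491]
eef_rot: [3.136, 0.167, -0.0]
ft_force: [0.1, 0.5, -0.4]
grip_width: 1.001
grip_force: 0.0
t 9.5 pos [ 0.5521 -0.2269  0.3491] z [-1.0e-04 -1.4e-03 -1.0e+00] go [ 0.017  3.598 -2.481] twist [ 0.021 -0.001  0.089] F [ 0.1  0.5 -0.4] grip 1.001 0.0 q [-0.05  0.03 -0.02  0.   -1.51  1.73]
```

View pics/c4.png

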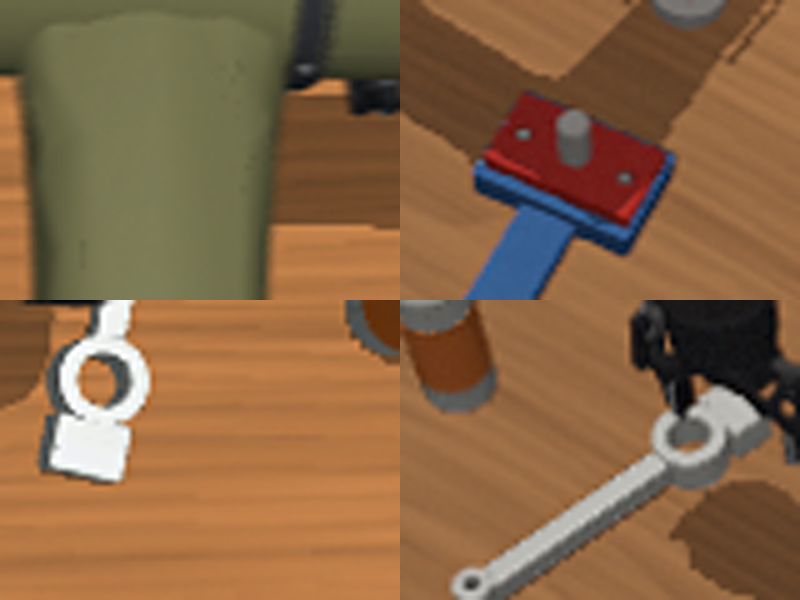

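The scene crop shows the red flange flat on the seat with a steel peg showing in each hole and the gripper clear. Next I'll check the spigot height and measure the lever.

```bash
python3 - <<'E'
from h import *
np.set_printoptions(precision=4,suppress=True)
s3=cv2.imread("pics/s3r.png"); t1=cv2.imread("pics/t1.npy.png"); s1=cv2.imread("pics/s1.npy.png")
for z in(.089,.095): print("spigot top pred",z,proj("scene",[[.553,-.049,z]]))
q=(np.array([[175,122]])+.5)/5-.5+[215,160]; print("spigot top seen (by eye)",q)
# lever: outer eye contour via hough-free approach: white mask, erode arm away -> min enclosing circles of ring
for n,im,box,th in(("top",t1,(335,135,45,100),185),("scene",s1,(145,130,75,60),150)):
    c=blobs(im,lambda H:(H[...,1]<60)&(H[...,2]>th),box)
    P=[cast(n,x,.036)[:,:2] for x in c[:2]]
    allp=np.vstack(P); print(n,[len(x) for x in P])
    se=np.array([.6977,-.3889]); e=np.array([.496,-.335])
    for it in range(6):   # circle fits on the visible rim points
        for k,(cc,r) in enumerate(((se,.015),(e,.03))):
            d=allp-cc; rr=np.linalg.norm(d,axis=1); ax=(se-e)/np.linalg.norm(se-e)
            cosv=abs(d@ax)/rr; m=(abs(rr-r)<.005)&(cosv<.75)
            if k==0: m=(abs(rr-r)<.005)&((d@ax)/rr>-.6)
            p=allp[m]; A=np.c_[2*p,np.ones(len(p))]; sol=np.linalg.lstsq(A,(p**2).sum(1),rcond=None)[0]
            R_=np.sqrt(sol[2]+sol[:2]@sol[:2])
            if k==0: se=sol[:2]; r0=R_
            else: e=sol[:2]; r1=R_
    d=se-e; print(n,"small",se,r0,"eye",e,r1,"len",np.linalg.norm(d),"yaw",np.arctan2(d[1],d[0]))
E
```

```text
spigot top pred 0.089 [[249.1094 183.6898]]
spigot top pred 0.095 [[249.0759 182.807 ]]
spigot top seen (by eye) [[249.6 184. ]]
top [1665]
top small [ 0.6978 -0.389 ] 0.014058690076465704 eye [ 0.495  -0.3355] 0.02894999787543848 len 0.20980836331202118 yaw -0.2579252122584398
scene [459, 729]
scene small [ 0.6974 -0.3919] 0.014157160321019813 eye [ 0.4941 -0.3383] 0.029139176541291046 len 0.2102778807294094 yaw -0.2578452417107008
```

Flange is home. The lever's balance point is at about (0.537,-0.3475) with yaw -0.258. Next I'll go above it and grip 1–2 mm outward of that.

```bash
python3 -m inch '[{"travel":[-0.04,-0.4,-0.1],"twist":[0,0,-0.87]},{"travel":[-0.04,-0.4,-0.1],"twist":[0,0,-0.87]},{"travel":[-0.05,-0.4,-0.1],"twist":[0,0,-0.87]},{"travel":[-0.05,-0.4,-0.1],"twist":[0,0,-0.87]},{"travel":[-0.05,-0.4,-0.1],"twist":[0,0,-0.87]},{"travel":[-0.04,-0.4,-0.1],"twist":[0,0,-0.87]},{"travel":[0,0,-0.4],"twist":[0,0,0]},{"travel":[0,0,-0.4],"twist":[0,0,0]},{"travel":[0,0,-0.4],"twist":[0,0,0]},{"travel":[0,0,0],"twist":[0,0,0]},{"travel":[0,0,0],"twist":[0,0,0]}]' 1 80
python3 - <<'E'
from h import *
where(.5385,-.348,.181,-.258)
E
```

```text
clock: 11.0
tool_pos: [0.5399, -0.3416, 0.2587]
eef_rot: [3.116, -0.393, -0.0]
ft_force: [0.6, 0.4, 1.0]
grip_width: 0.996
grip_force: 0.0
t 11.0 pos [ 0.5399 -0.3416  0.2587] z [-4.e-04 -6.e-04 -1.e+00] go [-0.027 -0.129 -1.554] twist [ 0.009 -0.005 -0.098] F [0.6 0.4 1. ] grip 0.996 0.0 q [-0.25  0.17 -0.04  0.   -1.36  1.57]
```

```bash
python3 -m inch '[{"travel":[-0.03,-0.13,0],"twist":[0,0,-0.1]},{"travel":[0,0,-0.3],"twist":[0,0,0]},{"travel":[0,0,-0.4],"twist":[0,0,0]},{"travel":[0,0,-0.4],"twist":[0,0,0]},{"travel":[0,0,-0.3],"twist":[0,0,0]},{"travel":[0,0,-0.1],"twist":[0,0,0]},{"travel":[0,0,0],"twist":[0,0,0]},{"travel":[0,0,0],"twist":[0,0,0]}]' 1 80
python3 - <<'E'
from h import *
where(.5385,-.348,.181,-.258)
E
```

```text
clock: 11.8
tool_pos: [0.5384, -0.3487, 0.1842]
eef_rot: [3.114, -0.406, 0.002]
ft_force: [0.8, 1.1, -0.2]
grip_width: 1.0
grip_force: 0.0
t 11.8 pos [ 0.5384 -0.3487  0.1842] z [ 0.0013 -0.001  -1.    ] go [ 0.002  0.015 -0.065] twist [0.014 0.018 0.016] F [ 0.8  1.1 -0.2] grip 1.0 0.0 q [-0.26  0.23 -0.11  0.   -1.23  1.57]
```

Close, then lift a little and check.

```bash
python3 -m inch '[{"travel":[0,0,-0.05],"twist":[0,0,0]},{"travel":[0,0,0],"twist":[0,0,0]},{"travel":[0,0,0],"twist":[0,0,0]},{"travel":[0,0,0],"twist":[0,0,0]},{"travel":[0,0,0],"twist":[0,0,0]},{"travel":[0,0,0],"twist":[0,0,0]},{"travel":[0,0,0],"twist":[0,0,0]},{"travel":[0,0,0],"twist":[0,0,0]},{"travel":[0,0,0],"twist":[0,0,0]},{"travel":[0,0,0],"twist":[0,0,0]}]' 0 90
python3 -m inch '[{"travel":[0,0,0.2],"twist":[0,0,0]},{"travel":[0,0,0.5],"twist":[0,0,0]},{"travel":[0,0,0.6],"twist":[0,0,0]},{"travel":[0,0,0.6],"twist":[0,0,0]},{"travel":[0,0,0.6],"twist":[0,0,0]},{"travel":[0,0,0.3],"twist":[0,0,0]},{"travel":[0,0,0],"twist":[0,0,0]},{"travel":[0,0,0],"twist":[0,0,0]},{"travel":[0,0,0],"twist":[0,0,0]}]' 0 90
python3 - <<'E'
from h import *
where(.5385,-.348,.181,-.258)
t=avg("top"); s=avg("scene"); cv2.imwrite("pics/t4r.png",t); cv2.imwrite("pics/s4r.png",s)
o=np.zeros((480,800,3),np.uint8); o[:,:400]=crop(t,310,130,80,96,5); o[:,400:]=crop(s,140,90,80,96,5); cv2.imwrite("pics/c5.png",o)
E
```

```text
clock: 12.8
tool_pos: [0.5381, -0.3487, 0.1812]
eef_rot: [3.115, -0.406, 0.001]
ft_force: [-1.9, -0.9, 5.4]
grip_width: 0.211
grip_force: 90.6
clock: 13.7
tool_pos: [0.5378, -0.3481, 0.3173]
eef_rot: [-3.113, 0.406, 0.007]
ft_force: [0.3, 0.6, -7.8]
grip_width: 0.209
grip_force: 89.0
t 13.7 pos [ 0.5378 -0.3481  0.3173] z [-0.0043  0.0025 -1.    ] go [ 0.014  0.003 -2.727] twist [-0.036 -0.061  0.019] F [ 0.3  0.6 -7.8] grip 0.209 89.0 q [-0.26  0.16  0.05 -0.   -1.47  1.57]
```

View pics/c5.png

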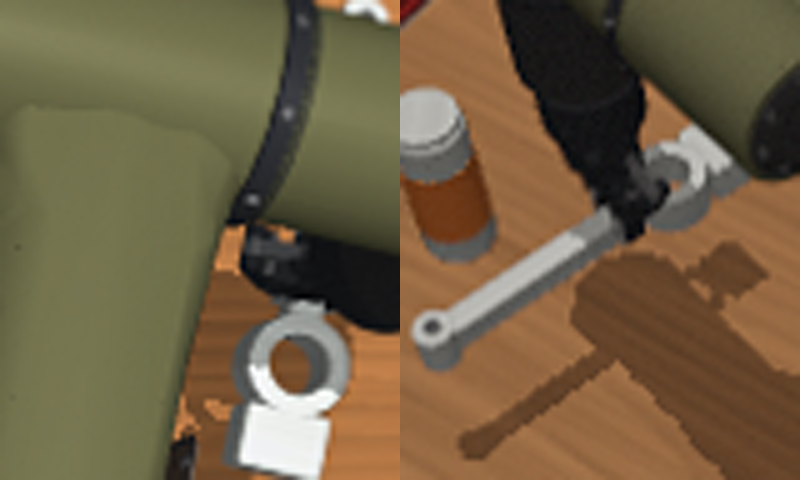

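The pictures show the lever clear of the bench and level (eye ring at crop (300,365) in top, small end at (433,328) in scene). Now I'll carry it over the fixture.

```bash
python3 -m inch '[{"travel":[0.05,0.25,0.05],"twist":[0,0,0.22]},{"travel":[0.1,0.5,0],"twist":[0,0,0.43]},{"travel":[0.12,0.6,0],"twist":[0,0,0.52]},{"travel":[0.12,0.6,0],"twist":[0,0,0.52]},{"travel":[0.12,0.6,0],"twist":[0,0,0.52]},{"travel":[0.12,0.6,0],"twist":[0,0,0.52]},{"travel":[0.12,0.6,0],"twist":[0,0,0.52]},{"travel":[0.12,0.6,0],"twist":[0,0,0.52]},{"travel":[0.12,0.6,0],"twist":[0,0,0.52]},{"travel":[0.12,0.6,0],"twist":[0,0,0.52]},{"travel":[0.08,0.4,0],"twist":[0,0,0.35]},{"travel":[0.04,0.2,0],"twist":[0,0,0.15]}]' 0 90
python3 -m inch '[{"travel":[0,0,0],"twist":[0,0,0]},{"travel":[0,0,0],"twist":[0,0,0]},{"travel":[0,0,0],"twist":[0,0,0]}]'
python3 - <<'E'
from h import *
where(.5989,-.0418,.312,.1125)
E
```

```text
clock: 15.3
tool_pos: [0.5997, -0.0387, 0.3234]
eef_rot: [-3.136, -0.18, -0.001]
ft_force: [-0.3, 0.1, -7.1]
grip_width: 0.212
grip_force: 89.1
clock: 15.6
tool_pos: [0.5994, -0.0417, 0.3233]
eef_rot: [3.136, 0.174, 0.0]
ft_force: [-0.4, -0.0, -6.8]
grip_width: 0.211
grip_force: 89.1
t 15.6 pos [ 0.5994 -0.0417  0.3233] z [ 1.e-04 -3.e-04 -1.e+00] go [-0.01  -0.002 -0.226] twist [0.005 0.001 0.028] F [-0.4 -0.  -6.8] grip 0.211 89.1 q [ 0.26  0.05 -0.05  0.   -1.47  1.42]
```

```bash
python3 -m inch '[{"travel":[0,0,-0.1],"twist":[0,0,0.03]},{"travel":[0,0,-0.1],"twist":[0,0,0]},{"travel":[0,0,0],"twist":[0,0,0]},{"travel":[0,0,0],"twist":[0,0,0]},{"travel":[0,0,0],"twist":[0,0,0]},{"travel":[0,0,0],"twist":[0,0,0]},{"travel":[0,0,0],"twist":[0,0,0]},{"travel":[0,0,0],"twist":[0,0,0]}]'
python3 - <<'E'
from h import *
where(.5989,-.0418,.312,.1125)
print("eye rim top centre, small end pred",proj("scene",[[.553,-.049,.167],[.7616,-.0253,.167]]),proj("top",[[.555,-.047,.167],[.7636,-.0234,.167]]))
t=avg("top"); s=avg("scene"); 
o=np.zeros((500,800,3),np.uint8); o[:,:400]=crop(t,220,100,80,100,5); o[:,400:]=crop(s,200,120,80,100,5); cv2.imwrite("pics/c6.png",o)
E
```

```text
clock: 16.4
tool_pos: [0.5996, -0.041, 0.3133]
eef_rot: [3.136, 0.178, 0.0]
ft_force: [0.4, 0.3, -7.2]
grip_width: 0.214
grip_force: 89.1
t 16.4 pos [ 0.5996 -0.041   0.3133] z [ 2.e-04 -1.e-04 -1.e+00] go [-0.013 -0.016 -0.025] twist [ 0.001  0.002 -0.016] F [ 0.4  0.3 -7.2] grip 0.214 89.1 q [ 0.26  0.05 -0.07  0.   -1.45  1.42]
eye rim top centre, small end pred [[248.65667803 171.73650083]
 [218.80102199 220.22013692]] [[269.34894182 184.44943583]
 [259.01589872 114.86271689]]
```

View pics/c6.png

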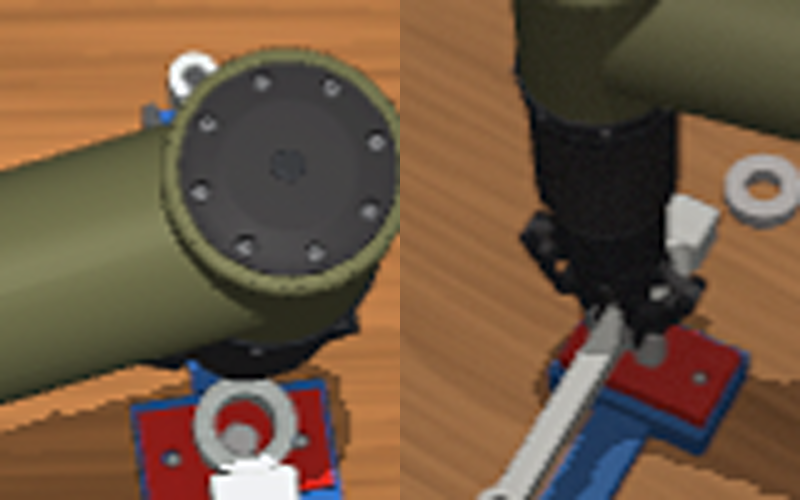

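The top crop shows the eye at about (268.6,184.6) and the small end at (258.2,114.8). Both are within 1 px (about 2–3 mm) of the predicted positions, and the lever is clear above the flange. Handing in.

```bash
python3 -c "
from cell import env
print(env.job_done())"
```

```text
the job is handed in; nothing more can be done
None
```

I handed the job in at about 17 s, with no verdict shown: the flange is seated on both pegs and released, and the lever is held level about 4 cm above the spigot, eye and small end within about 3 mm of target in the last picture.

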